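Find the parts case that rattles and hold it out

TASK

One of the three sealed parts cases holds a pin that has come loose. Lift the cases off the desk one at a time and shake them lengthwise until you find the one whose pin rattles to and fro, setting any silent case back flat on the desk beside the tray, and leave the jar, glue bottle and tin alone. Finish while still holding the rattling case in the gripper, still, about 15 cm above the middle of the red tray that stands by the cases (not the one at the back of the desk), tipped lengthwise by about 30 degrees so that its loose pin lies at one end of the window.

Things in the scene. Friction and masses are not known exactly. Their poses are not given: they have to be found in the camera images.
- case_a: sealed flat parts case, 104 x 58 x 34 mm (long along its own x), blue base, grey lid frame with a clear window, black clips on the short ends, solid outside, 0.2 to 0.3 kg; origin at the centre of its underside, z up. The three look alike; exactly one holds a loose pin, and which of the three standing places it has changes from start to start
- case_b: sealed flat parts case, 104 x 58 x 34 mm (long along its own x), blue base, grey lid frame with a clear window, black clips on the short ends, solid outside, 0.2 to 0.3 kg; origin at the centre of its underside, z up. The three look alike; exactly one holds a loose pin, and which of the three standing places it has changes from start to start
- case_c: sealed flat parts case, 104 x 58 x 34 mm (long along its own x), blue base, grey lid frame with a clear window, black clips on the short ends, solid outside, 0.2 to 0.3 kg; origin at the centre of its underside, z up. The three look alike; exactly one holds a loose pin, and which of the three standing places it has changes from start to start
- pin_a (a joint): brass pin, 17 mm across, 40 mm long, along case_a's own x under its window; value: its centre's offset from the case's middle along its +x, m, -0.026 to 0.026 (starts within +-0.010). A tight pin keeps its value; the loose one stays while the case is level and still, and runs to and fro when it is shaken along x (over 2 m/s2) or tipped lengthwise over 20 degrees
- pin_b (a joint): brass pin, 17 mm across, 40 mm long, along case_b's own x under its window; value: its centre's offset from the case's middle along its +x, m, -0.026 to 0.026 (starts within +-0.010). A tight pin keeps its value; the loose one stays while the case is level and still, and runs to and fro when it is shaken along x (over 2 m/s2) or tipped lengthwise over 20 degrees
- pin_c (a joint): brass pin, 17 mm across, 40 mm long, along case_c's own x under its window; value: its centre's offset from the case's middle along its +x, m, -0.026 to 0.026 (starts within +-0.010). A tight pin keeps its value; the loose one stays while the case is level and still, and runs to and fro when it is shaken along x (over 2 m/s2) or tipped lengthwise over 20 degrees
- red_tray: open red tray fixed to the desk near the cases (another like it stands far back at the left), 135 x 92 x 28 mm (long along its own x); origin at the centre of its underside
- pigment_jar: amber jar with black screw cap on the blue mat, 46 mm across, 58 mm high, loose bystander; origin at the centre of its underside
- glue_bottle: white glue bottle with yellow cap, 34 mm across, 82 mm high, loose bystander; origin at the centre of its underside
- round_tin: flat round white tin, 60 mm across, 24 mm high, loose bystander; origin at the centre of its underside

How it is judged (in metres and radians):
On the way, in this order (a step that is already met when the one before it is completed fails the run):
1. a case is held clear of the desk and shaken so that its pin slides one way (((height (world z) of case_a above 0.03 m and contact force between the fingers and case_a above 0.5 N and velocity of joint pin_a above 0.08 m/s) or (height (world z) of case_b above 0.03 m and contact force between the fingers and case_b above 0.5 N and velocity of joint pin_b above 0.08 m/s) or (height (world z) of case_c above 0.03 m and contact force between the fingers and case_c above 0.5 N and velocity of joint pin_c above 0.08 m/s))).
2. and back the other way (((height (world z) of case_a above 0.03 m and contact force between the fingers and case_a above 0.5 N and velocity of joint pin_a below -0.08 m/s) or (height (world z) of case_b above 0.03 m and contact force between the fingers and case_b above 0.5 N and velocity of joint pin_b below -0.08 m/s) or (height (world z) of case_c above 0.03 m and contact force between the fingers and case_c above 0.5 N and velocity of joint pin_c below -0.08 m/s))).
At the end, for the whole second after the job is handed in: fingers alone hold the loose-pin case still, tipped lengthwise 14 to 46 degrees (sideways under 11), its pin over 20 mm off its middle, its origin 9 to 25 cm up, within 4 cm of the tray's middle seen from above; the others lie flat, still, untouched on the desk over 7 cm from the tray's middle (((horizontal distance between case_a and red_tray below 0.04 m and height (world z) of case_a between 0.09 and 0.25 m and angle between case_a's own z axis and vertical between 0.25 and 0.8 rad and angle between case_a's own y axis and vertical between 1.37 and 1.77 rad and linear speed of each of case_a, case_b, case_c below 0.03 m/s and contact force between the fingers and case_a above 1 N and contact force between case_a and red_tray below 0.1 N and (value of joint pin_a above 0.02 m or value of joint pin_a below -0.02 m) and height (world z) of case_b between -0.012 and 0.012 m and angle between each of case_b, case_c's own z axis and vertical below 0.1 rad and horizontal distance between each of case_b, case_c and red_tray above 0.07 m and contact force between the fingers and case_b below 0.2 N and height (world z) of case_c between -0.012 and 0.012 m and contact force between the fingers and case_c below 0.2 N) or (horizontal distance between case_b and red_tray below 0.04 m and height (world z) of case_b between 0.09 and 0.25 m and angle between case_b's own z axis and vertical between 0.25 and 0.8 rad and angle between case_b's own y axis and vertical between 1.37 and 1.77 rad and linear speed of each of case_b, case_a, case_c below 0.03 m/s and contact force between the fingers and case_b above 1 N and contact force between case_b and red_tray below 0.1 N and (value of joint pin_b above 0.02 m or value of joint pin_b below -0.02 m) and height (world z) of case_a between -0.012 and 0.012 m and angle between each of case_a, case_c's own z axis and vertical below 0.1 rad and horizontal distance between each of case_a, case_c and red_tray above 0.07 m and contact force between the fingers and case_a below 0.2 N and height (world z) of case_c between -0.012 and 0.012 m and contact force between the fingers and case_c below 0.2 N) or (horizontal distance between case_c and red_tray below 0.04 m and height (world z) of case_c between 0.09 and 0.25 m and angle between case_c's own z axis and vertical between 0.25 and 0.8 rad and angle between case_c's own y axis and vertical between 1.37 and 1.77 rad and linear speed of each of case_c, case_a, case_b below 0.03 m/s and contact force between the fingers and case_c above 1 N and contact force between case_c and red_tray below 0.1 N and (value of joint pin_c above 0.02 m or value of joint pin_c below -0.02 m) and height (world z) of case_a between -0.012 and 0.012 m and angle between each of case_a, case_b's own z axis and vertical below 0.1 rad and horizontal distance between each of case_a, case_b and red_tray above 0.07 m and contact force between the fingers and case_a below 0.2 N and height (world z) of case_b between -0.012 and 0.012 m and contact force between the fingers and case_b below 0.2 N))); the arm keeps its last pose, push and grip.
It fails at once if the amber jar is pushed more than 3 cm or tipped over (distance of pigment_jar from where it was at the start of the episode above 0.03 m or angle between pigment_jar's own z axis and vertical above 0.5 rad).
It fails at once if the glue bottle is pushed more than 3 cm or tipped over (distance of glue_bottle from where it was at the start of the episode above 0.03 m or angle between glue_bottle's own z axis and vertical above 0.5 rad).
It fails at once if the round tin is pushed more than 3 cm or tipped over (distance of round_tin from where it was at the start of the episode above 0.03 m or angle between round_tin's own z axis and vertical above 0.5 rad).
It also fails if it takes over 72 s, if anything falls off the work surface, if the arm or the gripper's body presses on something with over 40 N, if the wrist force passes 120 N, or if a joint passes its speed limit or range.

ROBOT

A 6-joint arm with a two-finger parallel gripper is mounted at the origin on a cart in front of the work surface, level with it; the furniture and walls round the work are solid. World frame = base frame: x ahead of the robot, y to its left, z up, the work surface at z = 0. Lengths are in mm, angles in rad, forces in N, time in s.
With the tool pointing down it reaches from about 350 to 775 mm from the base axis. Payload 7.3 kg.
Tool frame: the origin (TCP) lies at the very end of the fingers, on their centre line; the grasp point (between the pads) lies 19 mm behind it; z points along the fingers, y is the line along which they close (so a half turn about z gives the same grasp; the last joint's range is limited). The gripper opens to 92 mm and grips with 3 to 60 N. Pads are 19 mm wide; open, the fingers measure 130 mm over their backs; the gripper's body (75 mm by 190 mm) begins 47 mm behind the grasp point.
Start: joints at [1.132, 0.342, 1.524, -0, 1.275, -0.146], TCP at [151.518, 502.68, 226.741] pointing down, gripper open.
Joint ranges: [-2.53, 2.53], [-0.77, 2.02], [0.04, 2.7], [-1, 4.14], [0.28, 2.66], [-3.11, 3.11]. Speed limits (rad/s): [2.57, 2.57, 3.14, 3.14, 3.14, 3.14].

INTERFACE

Orientations are given as [roll, pitch, yaw] about the fixed x, y, z axes, in that order (R = Rz(yaw) Ry(pitch) Rx(roll)).
In Python, from plant import * gives the robot as it stands.
- The arm moves only by the tool arm_command, never from a script. Its arguments are lists of equal length, an entry for each row: "gripper": the finger opening in mm, from 0 to 91.8; "dp": the shift along the tool's x, y, z in units of 25 mm (1.0 is 25 mm), a list of three; "twist": the turn about the tool's z in units of 5 degrees (1.0 is 5 degrees). A call has exactly 5 rows; each row shifts and turns the commanded pose from where the row before left it, along the tool's axes as they then stand; what a row does not reach is not made up. A row lasts 1/8 s, in which the tool goes at most 62.5 mm and 10.7 degrees, less where a joint would pass 70% of its speed; a pose out of reach is approached as far as the arm can. A call is refused whole if a number of a shift passes 1 or a number of a turn 1, either way. A call with a gripper value outside its range is refused whole. The fingers move at their own pace and stop on an object; the grip force is fixed at half the most. Time passes only in rows, so rows that do not move let the fingers close, or fill a call up. It gives the time, the measured TCP pose, the force, the opening and the grip force at its end, in the units of the state.
- get_obs(): the state, without advancing time (a new reading comes with each control period).
- capture(name): name is "side" or "top"; returns the picture (400x640x3 uint8, red, green, blue); there is no depth.
- get_calibration(name): a dict with "mtx" (3x3 intrinsics, pixels), "position" and "attitude" of the camera in the world. Camera axes: x right, y down, z forward; pixel columns grow to the right and rows downward; lengths in mm; the calibration is good to about 2 mm. A picture is of the moment at which its call begins. get_calibration takes no time and is no camera call.
- close_job(): hands the job in; it is judged then, once.
The state is a dict: "time": time; "joint_positions": joint angles; "dq": joint speeds; "tau": joint torques, N m; "tool_pos": TCP position; "tcp_rot": TCP orientation; "contact_force": force on the tool from outside, world axes, zero at the start; "moment": the same for the moment, N m; "grip_width": finger opening in mm; "finger_force": force on a finger pad.
Only numpy, scipy, OpenCV 4.12 (cv2) and the standard library are available. Lean on these libraries where they do the work, as an engineer would, in place of code of your own. Each camera call takes 0.05 s, during which the arm holds its last target. There are 200 camera calls.

## Working session

There is one attempt and no reset: what is moved stays moved. The work goes in short steps, Python scripts to look and compute and a tool call to move; the robot and the scene stay as the last step left them, time stands still between calls to the robot, and variables do not carry over. Pictures are saved under pics/ and viewed, at most 10 in all, crops included, and the job is handed in when it is done.

Besides the shell and the picture viewer there is one more tool, called as name(argument=value, ...), one argument or row to a line, values as JSON. arm_command: Moves the arm, as the interface text tells. Its arguments: {"type":"object","properties":{"gripper":{"type":"array"},"dp":{"type":"array"},"twist":{"type":"array"}},"required":["gripper","dp","twist"]}

```bash
mkdir -p pics; ls; python3 - <<'E'
from plant import *
import cv2
o=get_obs();print(o)
for n in("side","top"):
    cv2.imwrite(f"pics/{n}0.png",capture(n)[:,:,::-1]);print(n,get_calibration(n))
E
```

```text
pics
{'time': 0.0, 'joint_positions': array([ 1.13201864e+00,  3.42736538e-01,  1.52501775e+00, -2.35579464e-05,
        1.27540068e+00, -1.45980141e-01]), 'dq': array([ 0.00167465, -0.00157483,  0.00138878,  0.00044987,  0.00062733,
       -0.00082583]), 'tau': array([ 8.24990402e-04, -4.31253183e+01, -2.44219369e+01,  7.18711456e-02,
        5.60132798e-02, -1.25544102e-04]), 'tool_pos': array([151.33149283, 502.28868612, 226.03754043]), 'tcp_rot': array([-3.14004367e+00, -2.04971117e-04,  2.84880183e+00]), 'contact_force': array([ 0.48798977, -0.39606313,  0.66857052]), 'moment': array([-0.0025061 , -0.00308269,  0.02311833]), 'finger_force': 0.0, 'grip_width': 91.89800855960875}
side {'mtx': array([[437.54795232,   0.        , 321.16930691],
       [  0.        , 437.54795232, 196.53060633],
       [  0.        ,   0.        ,   1.        ]]), 'position': array([ 380.74269001, -901.32003331,  420.01950821]), 'attitude': array([-1.92981282, -0.01443466, -0.24388753])}
top {'mtx': array([[367.95986442,   0.        , 322.9454943 ],
       [  0.        , 367.95986442, 200.64541983],
       [  0.        ,   0.        ,   1.        ]]), 'position': array([ 445.69103408,   95.86995186, 1081.73519671]), 'attitude': array([-2.98424002, -0.00765818, -1.55447219])}
```

View pics/top0.png

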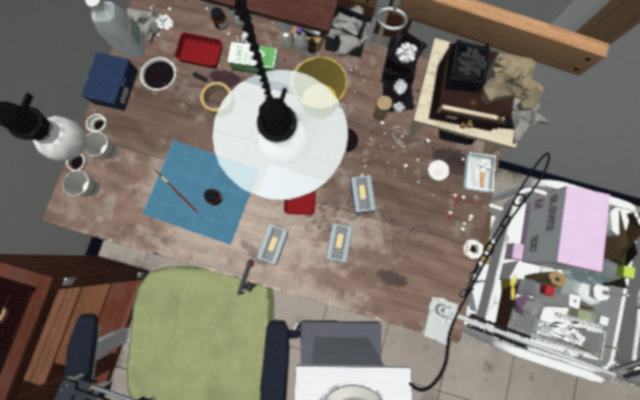

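View pics/side0.png

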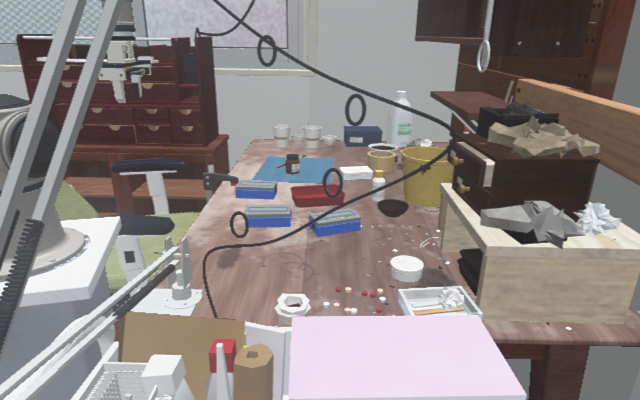

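The top view shows cases near (272,244), (340,242) and (362,194), with the red tray at (300,202) partly hidden by the lamp shade. The side view shows the cases at (257,190), (268,216) and (335,222), with the tray at (318,195).

```bash
cat > h.py <<'E'
from plant import *
import cv2,numpy as np
from scipy.spatial.transform import Rotation as Ro
def cam(n):
    c=get_calibration(n);return c["mtx"],c["position"],Ro.from_euler("xyz",c["attitude"]).as_matrix()
def proj(n,p):
    K,t,R=cam(n);q=K@(R.T@(np.asarray(p,float)-t));return q[:2]/q[2]
def back(n,uv,z):
    K,t,R=cam(n);d=R@np.linalg.solve(K,[*uv,1.]);return t+d*(z-t[2])/d[2]
def tri(a,b):
    A=[];y=[]
    for n,uv in(("top",a),("side",b)):
        K,t,R=cam(n);d=R@np.linalg.solve(K,[*uv,1.]);d/=np.linalg.norm(d);P=np.eye(3)-np.outer(d,d);A.append(P);y.append(P@t)
    return np.linalg.lstsq(np.vstack(A),np.hstack(y),rcond=None)[0]
E
python3 - <<'E'
from h import *
for p in([0,0,0],[151,502,226]):print(proj("top",p),proj("side",p))
for a in((272,244),(340,242),(362,194),(300,202)):print(back("top",a,34 if a!=(300,202) else 28).round())
for a,b in(((272,242),(257,184)),((340,242),(269,210)),((362,194),(334,216))):print(tri(a,b).round())
t=cv2.imread("pics/top0.png")[150:275,140:400];s=cv2.imread("pics/side0.png")[140:250,220:430]
t=cv2.resize(t,(780,375),interpolation=cv2.INTER_CUBIC)
cv2.imwrite("pics/t1.png",t)
cv2.imwrite("pics/s1.png",cv2.resize(s,(800,419),interpolation=cv2.INTER_CUBIC))
E
```

```text
[352.52254342 425.81436741] [ 25.3808977  251.51589145]
[130.20198693 393.6828895 ] [129.43417966  99.75892355]
[485. 233.  34.]
[494.  40.  34.]
[633. -22.  34.]
[608. 157.  28.]
[490. 233.  31.]
[495.  40.  32.]
[635. -23.  30.]
```

View pics/t1.png

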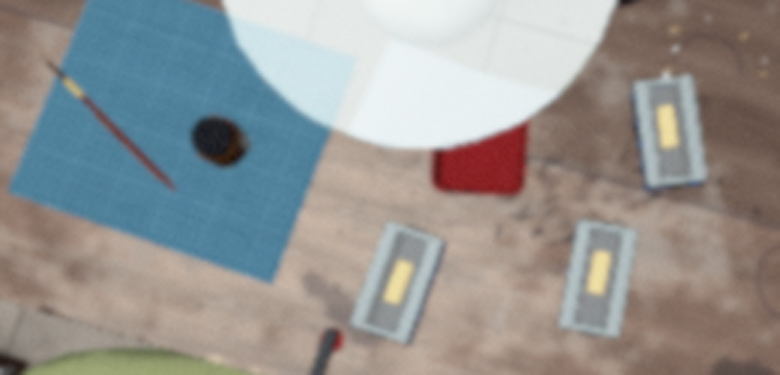

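View pics/s1.png

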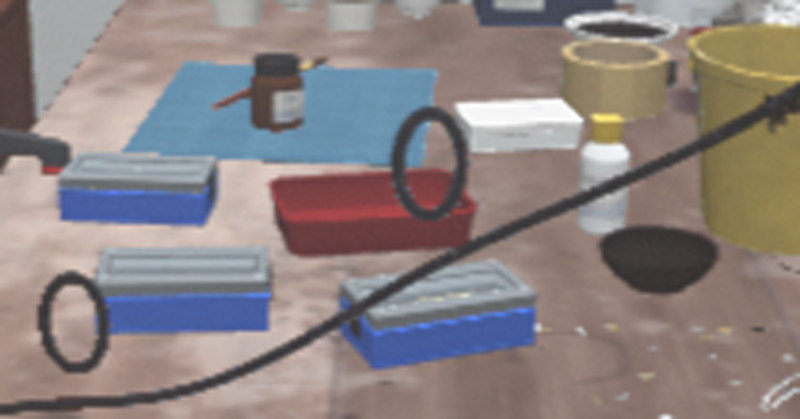

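The crops sharpen the three case outlines and pin positions. The tray's near rim corners are at crop (433,190) and (523,195), the jar is at crop (220,140), and a dark lever stands at crop (330,340).

```bash
python3 - <<'E'
from h import *
T=lambda p:(140+p[0]/3,150+p[1]/3)
S=lambda p:(220+p[0]/3.81,140+p[1]/3.81)
cs=dict(L=[(390,222),(445,238),(407,342),(351,325)],M=[(575,222),(637,227),(617,336),(560,328)],R=[(633,85),(692,75),(706,183),(650,188)])
pin=dict(L=(398,282),M=(599,272),R=(668,127))
for k,c in cs.items():
    P=np.array([back("top",T(p),34) for p in c])[:,:2];m=P.mean(0)
    v=P[:2].mean(0)-P[2:].mean(0);q=back("top",T(pin[k]),26)[:2]
    u=v/np.linalg.norm(v)
    print(k,m.round(),"len",np.linalg.norm(v).round(),"yaw",np.degrees(np.arctan2(v[1],v[0])).round(1),"near grasp",(m-32*u).round(),"pin",((q-m)@u).round())
e=[back("top",T(p),28)[:2].round() for p in((433,190),(523,195),(527,125))];print("tray near L,R, right edge",e)
print("tray side",[back("side",S(p),28)[:2].round() for p in((270,182),(445,170),(477,207),(283,218))])
print("tray side base",[back("side",S(p),0)[:2].round() for p in((297,254),(467,245))])
print("lever",tri((251,263),(228,182)),tri((249,280),(222,178)))
print("jar",tri((213,197),(292,157)))
for z in(500,600,700,800):print("lamp",back("top",(280,135),z).round(),back("top",(285,197),z).round(),back("top",(348,135),z).round(),proj("side",back("top",(280,135),z)))
E
```

```text
L [486. 230.] len 103.0 yaw -18.5 near grasp [456. 240.] pin -1.0
M [492.  43.] len 102.0 yaw -8.8 near grasp [461.  48.] pin 6.0
R [633. -26.] len 104.0 yaw 8.2 near grasp [602. -31.] pin 7.0
tray near L,R, right edge [array([574., 201.]), array([571., 115.]), array([639., 112.])]
tray side [array([575., 193.]), array([703., 193.]), array([703., 114.]), array([571., 120.])]
tray side base [array([581., 124.]), array([698., 116.])]
lever [422.52362    291.87490821  22.11436007] [391.46573029 292.09216016  35.6612894 ]
jar [615.1358486  401.16191182  54.61649246]
lamp [646. 165. 500.] [543. 154. 500.] [648.  53. 500.] [321.68049035  -5.00765885]
lamp [612. 153. 600.] [526. 144. 600.] [613.  61. 600.] [308.25914919 -56.69010928]
lamp [577. 141. 700.] [509. 134. 700.] [579.  68. 700.] [ 293.21689835 -114.61430432]
lamp [543. 130. 800.] [493. 124. 800.] [544.  75. 800.] [ 276.2412283  -179.98364525]
```

arm_command(
  gripper=[80,80,80,80,80],
  dp=[
    [-0.99,-0.4,0.3],
    [-0.99,-0.4,0.3],
    [-0.99,-0.4,0.3],
    [-0.99,-0.4,0.3],
    [-0.99,-0.4,0.3],
  ],
  twist=[0.34,0,0,0,0],
)

```text
time: 0.72
tool_pos: [254.0, 415.9, 188.7]
tcp_rot: [-3.141, -0.0, 2.819]
contact_force: [0.7, 0.1, 0.9]
grip_width: 79.8
finger_force: 0.0
```

arm_command(
  gripper=[80,80,80,80,80],
  dp=[
    [-0.99,-0.4,0.3],
    [-0.99,-0.4,0.3],
    [-0.99,-0.4,0.3],
    [-0.99,-0.4,0.3],
    [-0.99,-0.4,0.3],
  ],
  twist=[0,0,0,0,0],
)

```text
time: 1.35
tool_pos: [355.5, 329.3, 151.2]
tcp_rot: [-3.141, -0.0, 2.819]
contact_force: [0.2, 0.4, -0.8]
grip_width: 79.6
finger_force: 0.0
```

arm_command(
  gripper=[80,80,80,80,80],
  dp=[
    [-0.99,-0.4,0.4],
    [-0.99,-0.4,0.4],
    [-0.99,-0.4,0.4],
    [-0.99,-0.4,0.4],
    [-0.99,-0.4,0.2],
  ],
  twist=[0,0,0,0,0],
)

```text
time: 1.98
tool_pos: [456.7, 242.6, 105.8]
tcp_rot: [-3.141, -0.001, 2.819]
contact_force: [0.4, -0.5, -0.3]
grip_width: 80.1
finger_force: 0.0
```

```bash
python3 - <<'E'
from h import *
t=capture("top")[150:290,140:400,::-1]
s=capture("side")[100:250,180:400,::-1]
cv2.imwrite("pics/c1.png",np.vstack([cv2.resize(t,(550,296),interpolation=2),cv2.resize(s,(550,300))]))
o=get_obs();print(o["tool_pos"],np.degrees(o["tcp_rot"]),o["joint_positions"],o["time"])
E
```

```text
[457.78050209 241.85511278 105.84647475] [-1.79952211e+02 -2.60174323e-02  1.61385275e+02] [ 3.38176998e-01  4.60704335e-01  1.70897653e+00 -4.57172729e-04
  9.72783113e-01 -9.07473732e-01] 2.075
```

View pics/c1.png

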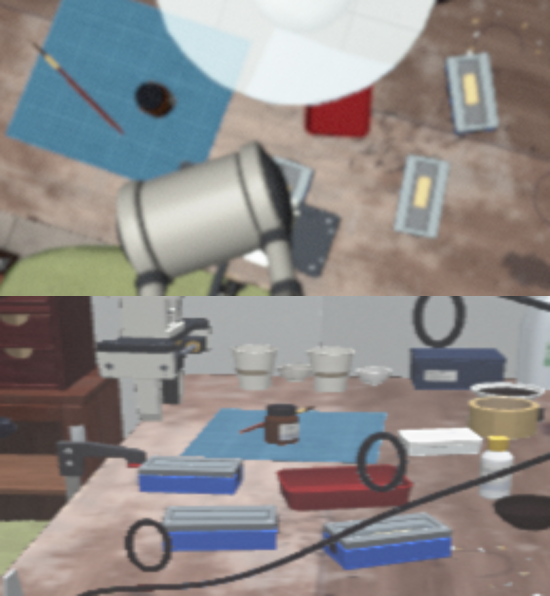

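The arm stands over the near end of the left case with the fingers straddling it; the lever is clear of them. I'll descend and grip.

arm_command(
  gripper=[80,80,80,80,80],
  dp=[
    [0,-0.05,0.8],
    [0,0,0.8],
    [0,0,0.8],
    [0,0,0.8],
    [0,0,0.8],
  ],
  twist=[0,0,0,0,0],
)

```text
time: 2.7
tool_pos: [455.4, 242.8, 6.2]
tcp_rot: [3.142, -0.0, 2.819]
contact_force: [-0.3, 0.1, -0.5]
grip_width: 80.0
finger_force: 0.0
```

arm_command(
  gripper=[40,40,40,40,40],
  dp=[
    [0,0,0],
    [0,0,0],
    [0,0,0],
    [0,0,0],
    [0,0,0],
  ],
  twist=[0,0,0,0,0],
)

```text
time: 3.32
tool_pos: [456.6, 242.6, 7.6]
tcp_rot: [3.14, 0.001, 2.819]
contact_force: [-1.8, 1.6, 5.5]
grip_width: 57.8
finger_force: 29.9
```

arm_command(
  gripper=[40,40,40,40,40],
  dp=[
    [0,0,-0.3],
    [0,0,-0.6],
    [0,0,-0.9],
    [0,0,-0.9],
    [0,0,-0.9],
  ],
  twist=[0,0,0,0,0],
)

```text
time: 3.95
tool_pos: [456.1, 242.0, 98.2]
tcp_rot: [3.142, 0.0, 2.819]
contact_force: [0.2, 0.3, -2.9]
grip_width: 58.1
finger_force: 29.9
```

```bash
python3 - <<'E'
from h import *
t=capture("top")[150:290,140:400,::-1]
s=capture("side")[100:250,180:400,::-1]
cv2.imwrite("pics/c2.png",np.vstack([cv2.resize(t,(550,296),interpolation=2),cv2.resize(s,(550,300))]))
o=get_obs();print(o["tool_pos"],o["contact_force"],o["moment"],o["time"])
E
```

```text
[457.71227219 242.62211266  99.56217672] [ 0.11469005  1.07419883 -3.81026226] [0.01561261 0.07517558 0.03073772] 4.05
```

View pics/c2.png

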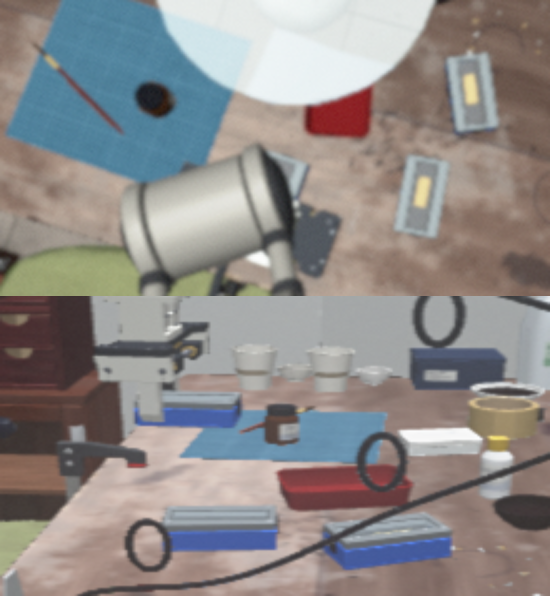

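The case is held level (crop (190,405) in the side view), with only its far end visible from the top. I'll shake it, ending with a forward stop so that a loose pin would lie at the visible end.

arm_command(
  gripper=[40,40,40,40,40],
  dp=[
    [1,0,0],
    [-1,0,0],
    [1,0,0],
    [-1,0,0],
    [1,0,0],
  ],
  twist=[0,0,0,0,0],
)

```text
time: 4.68
tool_pos: [434.5, 249.5, 96.3]
tcp_rot: [3.141, 0.002, 2.817]
contact_force: [-1.3, 0.4, -2.3]
grip_width: 57.8
finger_force: 29.9
```

arm_command(
  gripper=[40,40,40,40,40],
  dp=[
    [1,0,0],
    [1,0,0],
    [-1,0,0],
    [-1,0,0],
    [0,0,0],
  ],
  twist=[0,0,0,0,0],
)

```text
time: 5.3
tool_pos: [433.5, 249.5, 96.2]
tcp_rot: [3.142, 0.0, 2.818]
contact_force: [-0.5, 0.4, -2.8]
grip_width: 58.0
finger_force: 29.9
```

```bash
python3 - <<'E'
from h import *
t=capture("top")[190:270,200:320,::-1]
s=capture("side")[110:190,180:300,::-1]
cv2.imwrite("pics/c3.png",np.hstack([cv2.resize(t,(400,266),interpolation=2),cv2.resize(s,(400,266),interpolation=2)]))
o=get_obs();print(o["tool_pos"],o["contact_force"],o["moment"],o["time"])
E
```

```text
[431.64596144 249.77456081  96.06790197] [ 0.10832193 -0.40564411 -2.07329836] [0.01037659 0.07646835 0.00194958] 5.4
```

View pics/c3.png

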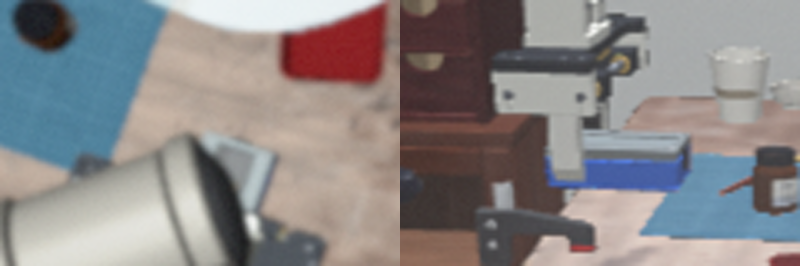

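The visible far part of the window is grey, so no pin has run to the far end; a pale spot shows at about (252,222). I'll sample the window centre line by number instead of viewing more pictures.

```bash
cat >> h.py <<'E'
def line(off,yawdeg,dz=22):
    """RGB along case centre line; off = case middle ahead of the TCP along yaw"""
    o=get_obs();im=cv2.GaussianBlur(capture("top"),(0,0),.5);p=o["tool_pos"];u=np.array([np.cos(np.radians(yawdeg)),np.sin(np.radians(yawdeg)),0])
    for s in range(-12,60,6):
        q=p+u*(off+s)+[0,0,dz];x,y=proj("top",q);c=cv2.getRectSubPix(im,(1,1),(x,y))[0,0];print(s,(round(x),round(y)),c,int(c[0])-int(c[2]))
    print(p,o["time"],o["contact_force"],o["moment"])
E
python3 - <<'E'
from h import *
line(32,-18.5)
E
```

```text
-12 (263, 256) [105 104 100] 5
-6 (264, 254) [67 68 71] -4
0 (265, 252) [56 58 60] -4
6 (266, 250) [48 50 53] -5
12 (266, 247) [41 43 44] -3
18 (267, 245) [43 44 44] -1
24 (268, 243) [89 91 92] -3
30 (269, 241) [137 142 142] -5
36 (270, 239) [145 149 151] -6
42 (270, 236) [144 149 151] -7
48 (271, 234) [160 170 171] -11
54 (272, 232) [152 146 140] 12
[431.64596144 249.77456081  96.06790197] 5.4 [ 0.10832193 -0.40564411 -2.07329836] [0.01037659 0.07646835 0.00194958]
```

arm_command(
  gripper=[40,40,40,40,40],
  dp=[
    [1,0,0],
    [-1,0,0],
    [1,0,0],
    [-1,0,0],
    [1,0,0],
  ],
  twist=[0,0,0,0,0],
)

```text
time: 6.08
tool_pos: [410.3, 258.0, 96.9]
tcp_rot: [3.14, 0.002, 2.818]
contact_force: [0.6, -0.4, -3.0]
grip_width: 57.6
finger_force: 29.9
```

```bash
python3 - <<'E'
from h import *
line(32,-18.5)
E
```

```text
-12 (259, 264) [56 57 60] -4
-6 (260, 262) [47 49 51] -4
0 (261, 260) [41 41 43] -2
6 (262, 258) [42 40 38] 4
12 (263, 256) [123 112  84] 39
18 (264, 253) [200 184 143] 57
24 (264, 251) [158 156 150] 8
30 (265, 249) [145 148 149] -4
36 (266, 247) [145 149 150] -5
42 (267, 245) [145 151 153] -8
48 (268, 242) [157 167 169] -12
54 (269, 240) [146 140 135] 11
[410.26790874 258.02454519  96.86452477] 6.075 [ 0.62749739 -0.4293206  -2.96591327] [ 0.01743262  0.1375981  -0.0354621 ]
```

The pin end sits at about +20 mm, where it was at the start, so the left case is silent. I'll set it back slightly toward the robot.

arm_command(
  gripper=[40,40,40,40,40],
  dp=[
    [-0.5,0,0.7],
    [-0.5,0,0.7],
    [-0.5,0,0.8],
    [0,0,0.8],
    [0,0,0.5],
  ],
  twist=[0,0,0,0,0],
)

```text
time: 6.75
tool_pos: [443.3, 246.1, 8.2]
tcp_rot: [-3.141, -0.002, 2.82]
contact_force: [0.6, 0.5, -1.4]
grip_width: 57.6
finger_force: 29.9
```

arm_command(
  gripper=[40,72,75,75,75],
  dp=[
    [0,0,0.1],
    [0,0,0],
    [0,0,0],
    [0,0,0],
    [0,0,-0.5],
  ],
  twist=[0,0,0,0,0],
)

```text
time: 7.38
tool_pos: [443.8, 246.0, 19.1]
tcp_rot: [-3.141, -0.001, 2.819]
contact_force: [-0.2, 0.7, -0.3]
grip_width: 75.2
finger_force: 0.0
```

arm_command(
  gripper=[80,80,80,80,80],
  dp=[
    [0,0,-1],
    [0,0,-1],
    [0,0,-1],
    [0,0,-1],
    [0,0,0],
  ],
  twist=[0,0,0,0,0],
)

```text
time: 8.0
tool_pos: [445.6, 246.6, 121.6]
tcp_rot: [3.138, 0.004, 2.819]
contact_force: [-0.2, 0.6, -0.6]
grip_width: 80.1
finger_force: 0.0
```

arm_command(
  gripper=[80,80,80,80,80],
  dp=[
    [0,0,0],
    [0,0,0],
    [-0.23,-0.97,0],
    [-0.23,-0.97,0],
    [-0.23,-0.97,0],
  ],
  twist=[-0.97,-0.97,0,0,0],
)

```text
time: 8.62
tool_pos: [449.7, 170.8, 118.4]
tcp_rot: [-3.141, -0.001, 2.989]
contact_force: [0.5, -0.0, -0.1]
grip_width: 80.0
finger_force: 0.0
```

arm_command(
  gripper=[80,80,80,80,80],
  dp=[
    [-0.23,-0.97,0],
    [-0.23,-0.97,0],
    [-0.23,-0.97,0],
    [-0.23,-0.97,0],
    [-0.23,-0.97,0],
  ],
  twist=[0,0,0,0,0],
)

```text
time: 9.25
tool_pos: [459.7, 46.6, 118.5]
tcp_rot: [-3.142, -0.001, 2.988]
contact_force: [0.3, -0.6, -0.3]
grip_width: 80.1
finger_force: 0.0
```

```bash
python3 - <<'E'
from h import *
o=get_obs();print(o["tool_pos"],np.degrees(o["tcp_rot"]),o["time"])
E
```

```text
[459.65041928  46.63307341 118.47872269] [-1.79999126e+02 -7.57728143e-02  1.71224480e+02] 9.25
```

arm_command(
  gripper=[80,80,80,80,80],
  dp=[
    [0,0,0.9],
    [0,0,0.9],
    [0,0,0.9],
    [0,0,0.9],
    [0,0,0.88],
  ],
  twist=[0,0,0,0,0],
)

```text
time: 9.88
tool_pos: [459.5, 47.4, 5.9]
tcp_rot: [-3.142, -0.001, 2.988]
contact_force: [0.5, 1.0, 0.6]
grip_width: 79.9
finger_force: 0.0
```

arm_command(
  gripper=[40,40,40,40,40],
  dp=[
    [0,0,0],
    [0,0,0],
    [0,0,0],
    [0,0,0],
    [0,0,0],
  ],
  twist=[0,0,0,0,0],
)

```text
time: 10.5
tool_pos: [460.6, 47.4, 7.9]
tcp_rot: [3.141, 0.001, 2.988]
contact_force: [-1.5, 0.3, 5.0]
grip_width: 57.9
finger_force: 30.0
```

arm_command(
  gripper=[40,40,40,40,40],
  dp=[
    [0,0,-0.3],
    [0,0,-0.6],
    [0,0,-0.9],
    [0,0,-0.9],
    [0,0,-0.9],
  ],
  twist=[0,0,0,0,0],
)

```text
time: 11.12
tool_pos: [459.8, 47.4, 98.0]
tcp_rot: [3.142, -0.001, 2.988]
contact_force: [-0.1, -0.3, -2.2]
grip_width: 57.7
finger_force: 30.0
```

arm_command(
  gripper=[40,40,40,40,40],
  dp=[
    [1,0,0],
    [1,0,0],
    [-1,0,0],
    [1,0,0],
    [0,0,0],
  ],
  twist=[0,0,0,0,0],
)

```text
time: 11.75
tool_pos: [409.0, 55.2, 97.1]
tcp_rot: [-3.141, -0.002, 2.989]
contact_force: [0.5, -0.5, -2.4]
grip_width: 57.5
finger_force: 30.0
```

```bash
python3 - <<'E'
from h import *
line(32,-8.8)
E
```

```text
-12 (337, 266) [182 181 172] 10
-6 (337, 264) [172 171 162] 10
0 (338, 261) [160 159 151] 9
6 (338, 259) [143 142 135] 8
12 (338, 257) [123 123 118] 5
18 (339, 254) [132 135 135] -3
24 (339, 252) [140 143 145] -5
30 (340, 250) [140 144 144] -4
36 (340, 247) [140 144 146] -6
42 (340, 245) [139 144 145] -6
48 (341, 243) [147 156 158] -11
54 (341, 241) [151 153 151] 0
[409.02951194  55.22805581  97.09591098] 11.75 [ 0.47840841 -0.48725467 -2.43834193] [0.04389191 0.12062136 0.00240614]
```

arm_command(
  gripper=[40,40,40,40,40],
  dp=[
    [-1,0,0],
    [1,0,0],
    [-1,0,0],
    [1,0,0],
    [0,0,0],
  ],
  twist=[0,0,0,0,0],
)

```text
time: 12.42
tool_pos: [410.0, 55.1, 97.1]
tcp_rot: [-3.142, -0.001, 2.989]
contact_force: [0.2, 0.0, -2.0]
grip_width: 57.7
finger_force: 30.0
```

```bash
python3 - <<'E'
from h import *
line(32,-8.8)
E
```

```text
-12 (337, 266) [182 180 171] 11
-6 (337, 263) [172 171 163] 9
0 (338, 261) [160 159 151] 9
6 (338, 259) [143 142 135] 8
12 (338, 256) [139 135 120] 19
18 (339, 254) [220 204 152] 68
24 (339, 252) [233 219 161] 72
30 (340, 249) [193 183 153] 40
36 (340, 247) [142 145 146] -4
42 (340, 245) [137 142 143] -6
48 (341, 242) [149 158 159] -10
54 (341, 240) [148 149 147] 1
[410.04960583  55.12582326  97.12557865] 12.425 [ 0.1676142   0.04236867 -1.95080259] [-0.01612289  0.08644067 -0.01761557]
```

The pin ran from out of sight to about +12 mm of centre, so the middle case is the loose one. The tool can't tilt, so I'll pivot the case in the grip by pressing its underside on the tray's near rim.

arm_command(
  gripper=[40,40,40,40,40],
  dp=[
    [-1,0,0],
    [1,0,0],
    [-1,0,0],
    [1,0,0],
    [0,0,0],
  ],
  twist=[0,0,0,-0.68,-0.68],
)

```text
time: 13.1
tool_pos: [410.5, 55.1, 97.2]
tcp_rot: [3.142, -0.001, 3.109]
contact_force: [0.9, -0.1, -3.0]
grip_width: 57.9
finger_force: 30.0
```

arm_command(
  gripper=[40,40,40,40,40],
  dp=[
    [-0.98,0.78,0],
    [-0.98,0.78,0],
    [-0.98,0.78,0],
    [-0.98,0.78,0],
    [-0.98,0.78,0],
  ],
  twist=[0,0,0,0,0],
)

```text
time: 13.72
tool_pos: [538.6, 148.9, 97.3]
tcp_rot: [3.141, 0.001, 3.107]
contact_force: [-0.4, -0.3, -1.4]
grip_width: 57.6
finger_force: 30.0
```

arm_command(
  gripper=[40,40,40,40,40],
  dp=[
    [0,0,0.5],
    [0,0,0.5],
    [0,0,0.5],
    [0,0,0.4],
    [0,0,0],
  ],
  twist=[0,0,0,0,0],
)

```text
time: 14.35
tool_pos: [535.9, 147.9, 48.8]
tcp_rot: [-3.141, -0.002, 3.107]
contact_force: [-0.1, -0.6, -2.6]
grip_width: 58.0
finger_force: 30.0
```

```bash
python3 - <<'E'
from h import *
s=capture("side")[130:240,220:380,::-1]
t=capture("top")[160:270,220:380,::-1]
cv2.imwrite("pics/c4.png",np.hstack([cv2.resize(x,(400,275),interpolation=2) for x in(t,s)]))
o=get_obs();print(o["tool_pos"],np.degrees(o["tcp_rot"]),o["contact_force"],o["time"])
E
```

```text
[536.72043281 148.1590935   49.90215727] [1.79992955e+02 1.85594062e-02 1.78014632e+02] [-1.09212571  0.21870622 -1.64630348] 14.45
```

View pics/c4.png

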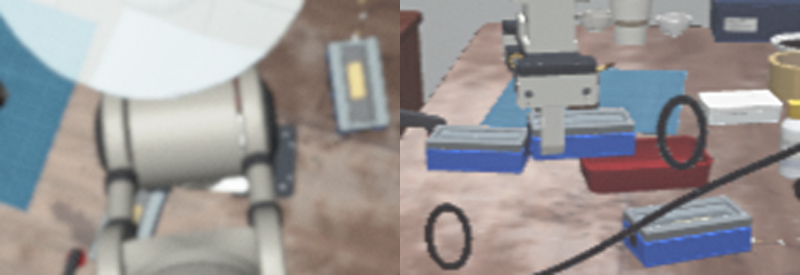

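The case hangs level over the tray's near rim (side crop (585,135)), and the finger is well short of the rim. I'll press down in small steps.

arm_command(
  gripper=[40,40,40,40,40],
  dp=[
    [0,0,0.2],
    [0,0,0.2],
    [0,0,0.2],
    [0,0,0.15],
    [0,0,0.1],
  ],
  twist=[0,0,0,0,0],
)

```text
time: 15.08
tool_pos: [535.2, 148.4, 29.4]
tcp_rot: [-3.141, -0.002, 3.107]
contact_force: [-10.0, 0.3, 12.8]
grip_width: 58.2
finger_force: 30.0
```

arm_command(
  gripper=[40,40,40,40,40],
  dp=[
    [0,0,0.1],
    [0,0,0.1],
    [0,0,0.1],
    [0,0,0.08],
    [0,0,0],
  ],
  twist=[0,0,0,0,0],
)

```text
time: 15.7
tool_pos: [534.8, 148.5, 19.5]
tcp_rot: [-3.141, -0.003, 3.107]
contact_force: [-9.2, 0.2, 9.8]
grip_width: 57.8
finger_force: 30.0
```

```bash
python3 - <<'E'
from h import *
s=capture("side")[130:240,220:380,::-1]
cv2.imwrite("pics/c5.png",cv2.resize(s,(800,550),interpolation=2))
o=get_obs();print(o["tool_pos"],np.degrees(o["tcp_rot"]),o["contact_force"],o["time"])
E
```

```text
[534.78098092 148.45965963  19.54309465] [-179.99334573   -0.1845774   178.03746753] [-9.07173851  1.64406721  9.9074176 ] 15.75
```

View pics/c5.png

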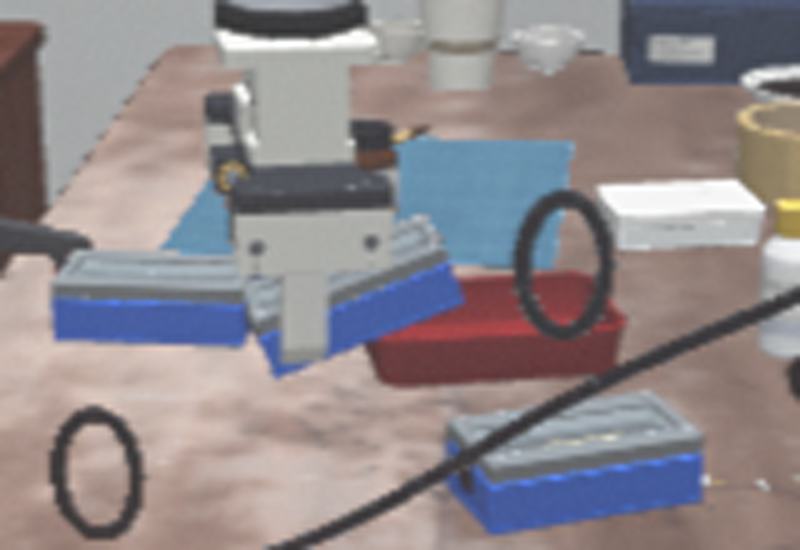

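The case has turned to about 24–26° in the grip, near end down. I'll press a little more, then lift and carry it over the tray.

arm_command(
  gripper=[40,40,40,40,40],
  dp=[
    [0,0,0.08],
    [0,0,0.07],
    [0,0,0],
    [0,0,-0.2],
    [0,0,-0.5],
  ],
  twist=[0,0,0,0,0],
)

```text
time: 16.38
tool_pos: [536.4, 148.2, 32.6]
tcp_rot: [-3.141, -0.001, 3.107]
contact_force: [-1.0, -0.3, -2.7]
grip_width: 57.9
finger_force: 30.0
```

arm_command(
  gripper=[40,40,40,40,40],
  dp=[
    [0,0,-0.8],
    [0,0,-0.8],
    [0,0,-0.8],
    [-0.3,0.05,-0.8],
    [-0.5,0.1,-0.6],
  ],
  twist=[0,0,0,0,0],
)

```text
time: 17.0
tool_pos: [557.2, 151.3, 129.5]
tcp_rot: [3.141, 0.002, 3.107]
contact_force: [0.1, 0.2, -2.2]
grip_width: 58.3
finger_force: 30.0
```

arm_command(
  gripper=[40,40,40,40,40],
  dp=[
    [-0.6,0.1,0],
    [-0.6,0.1,0],
    [-0.4,0,0],
    [-0.1,0,0],
    [0,0,0],
  ],
  twist=[0,0,0,0,0],
)

```text
time: 17.62
tool_pos: [599.1, 154.7, 127.6]
tcp_rot: [-3.142, -0.001, 3.107]
contact_force: [0.6, -0.2, -2.9]
grip_width: 57.4
finger_force: 30.0
```

```bash
python3 - <<'E'
from h import *
s=capture("side")[90:230,220:380,::-1]
t=capture("top")[160:270,220:380,::-1]
cv2.imwrite("pics/c6.png",np.hstack([cv2.resize(s,(480,420),interpolation=2),cv2.resize(t,(320,420),interpolation=2)]))
o=get_obs();print(o["tool_pos"],np.degrees(o["tcp_rot"]),o["contact_force"],o["moment"],o["time"],o["grip_width"],o["finger_force"])
E
```

```text
[598.8961385  154.79998227 127.70736366] [ 1.79999334e+02 -3.04844529e-02  1.78023082e+02] [ 0.75031177 -0.12484088 -2.30339998] [0.01277492 0.05088646 0.02602504] 17.725 57.54822642496934 29.99895215034485
```

View pics/c6.png

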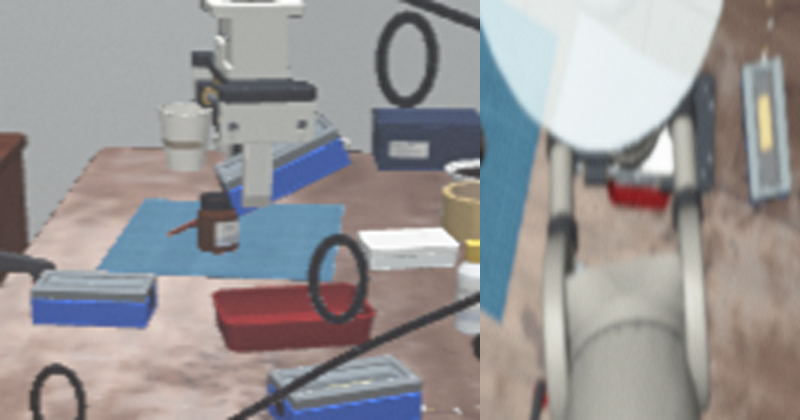

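The case is held about 28° nose-up over the tray, and the other two lie flat on the desk. I'll let it settle briefly and hand in.

arm_command(
  gripper=[40,40,40,40,40],
  dp=[
    [0,0,0],
    [0,0,0],
    [0,0,0],
    [0,0,0],
    [0,0,0],
  ],
  twist=[0,0,0,0,0],
)

```text
time: 18.35
tool_pos: [599.3, 154.8, 127.7]
tcp_rot: [3.142, 0.0, 3.107]
contact_force: [-0.9, 0.2, -2.1]
grip_width: 58.0
finger_force: 30.0
```

```bash
python3 -c "
from plant import *
print(close_job())"
```

```text
the job is handed in; nothing more can be done
None
```

I handed in the job at about 18 s with the middle case, whose pin rattled, held still about 14 cm above the red tray and tipped about 28° lengthwise; the left case is back flat on the desk, the right one was never touched, and no verdict came back. I inferred from the tilt, rather than saw, that the pin lies at the low end.

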